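# Close the carton and index it three clicks for its label

## Task

The small open carton on the packing stand has to be shut and turned ready for its label. Fold its short flap down first and then the long flap over it, both fully flat, with the knob still at its start; then take the black indexing knob and turn it clockwise (seen from above), counting the clicks, to the third stop from where it stands, without clicking past it. Finish while still gripping the knob at that third stop, because it must be held there for labelling, and leave the other things on the counter where they are.

Things in the scene. Friction and masses are not known exactly. Their poses are not given: they have to be found in the camera images.
- stand: Grey packing stand fixed on the counter, a plate 150 x 290 mm, top face 17 mm above the counter. Origin: centre of its underside, on the counter. Its y axis runs along the 290 mm length, from the carton towards the knob; its x axis points away from the robot. The upright knob axis is at stand (0, +85 mm), the upright turntable axis at (0, -75 mm).
- carton_center (a point): Middle of the carton's mouth, at the rim, 81 mm above the counter, on the turntable's axis. Brown carton 64 mm (stand x at the start) by 84 mm (stand y), walls 2 mm, its foot 26 mm above the counter on a 118 mm disc turntable. A polishing bar lies inside, well below the rim, and stays there.
- index_knob: Black knob: a 54 mm disc with an upright bar grip on it, 52 mm long, 16 mm wide, flat sides, 55 to 87 mm above the counter. Origin: on its axis at counter height; axes match the stand's at the start. The bar lies 36 degrees anticlockwise (from above) of the x axis; a white line marks its end nearer the robot. Marks on the housing rim show the stops, larger ones the start and the third.
- grip_center (a point): Point on the knob's axis inside the bar grip, 75 mm above the counter (12 mm below the bar's top). Same axes as the knob.
- knob_turn (a joint): Angle of the knob, 0 at the start, growing clockwise seen from above. It clicks into a stop every 24 degrees (0.419 rad): 0 (start), 0.419, 0.838, 1.257 (third), and on to a hard end at 2.51. A detent pulls it to the nearest stop; passing from one to the next takes about 0.13 N m. A belt turns the turntable the same way, 30 degrees a click: a quarter turn at the third stop.
- short_flap (a joint): Angle of the short carton flap: 0 = folded flat and closed, 1.57 = standing upright, more = leaning outward. It starts between 1.5 and 1.8. It stays where it is left, held by a stiff crease (0.012 N m, under 1 N to push).
- long_flap (a joint): Angle of the long carton flap: 0 = folded flat over the short one, 1.57 = upright, more = leaning outward. Starts between 1.5 and 1.8; stays where it is left like the short one.
- short_flap_hinge (a point): Middle of the short flap's crease, on the carton's edge farther from the robot (stand +x side), 82 mm above the counter. The crease runs along the stand's y axis.
- short_flap_edge (a point): Middle of the free edge of the short flap (44 mm long from crease to edge, 78 mm wide, 2 mm thick).
- long_flap_hinge (a point): Middle of the long flap's crease, on the carton's edge nearer the robot (stand -x side), 84 mm above the counter. The crease runs along the stand's y axis.
- long_flap_edge (a point): Middle of the free edge of the long flap (62 mm long from crease to edge, 82 mm wide, 2 mm thick).
- oil_bottle: Small white oil bottle with a red spout, 41 mm across, 113 mm high, right of the stand; origin under its centre. A bystander.
- tin: Round white tin with a blue lid, 64 mm across, 24 mm high, right of the stand; origin under its centre. A bystander.
- bar_a: Polishing bar with one red end, 27 x 70 x 22 mm, lying left of the stand; origin under its centre. A bystander.
- bar_b: Polishing bar with one green end, 27 x 59 x 22 mm, lying left of the stand; origin under its centre. A bystander.

How it is judged:
On the way, in this order (a step that is already met when the one before it is completed fails the run):
1. the short flap is folded down flat, the long one still up, the knob still at its start (value of joint short_flap below 0.15 rad and value of joint long_flap above 0.8 rad and value of joint knob_turn between -0.2 and 0.2 rad), for 0.2 s.
2. the long flap is folded down flat over it, the knob still at its start (value of joint each of short_flap, long_flap below 0.15 rad and value of joint knob_turn between -0.2 and 0.2 rad), for 0.2 s.
3. the knob stands at its third stop, gripped, with the carton shut (value of joint each of short_flap, long_flap below 0.15 rad and value of joint knob_turn between 1.12661 and 1.387 rad and contact force between the fingers and index_knob above 1 N), for 0.3 s.
At the end, for the whole second after the job is handed in: The gripper's fingers still hold the knob (contact force over 1 N), the knob is at its third stop (1.257 rad within 0.13) and still, and both carton flaps are down (within 0.15 rad of flat) (all of step 3 and velocity of joint knob_turn between -0.1 and 0.1 rad/s); the arm keeps its last pose, push and grip.
It fails at once if the knob is clicked past the third stop (value of joint knob_turn above 1.47 rad).
It fails at once if the oil bottle is pushed more than 30 mm from its place (distance of oil_bottle from where it was at the start of the episode above 0.03 m).
It fails at once if the round tin is pushed more than 30 mm from its place (distance of tin from where it was at the start of the episode above 0.03 m).
It fails at once if the red-ended polishing bar is pushed more than 30 mm from its place (distance of bar_a from where it was at the start of the episode above 0.03 m).
It fails at once if the green-ended polishing bar is pushed more than 30 mm from its place (distance of bar_b from where it was at the start of the episode above 0.03 m).
It also fails if it takes over 61 s, if anything falls off the work surface, if the arm or the gripper's body presses on something with over 40 N, if the wrist force passes 120 N, or if a joint passes its speed limit or range.

## Robot

A 6-joint arm with a two-finger parallel gripper is mounted at the origin on a cart in front of the work surface, level with it; the furniture and walls round the work are solid. World frame = base frame: x ahead of the robot, y to its left, z up, the work surface at z = 0. Lengths are in m, angles in rad, forces in N, time in s.
With the tool pointing down it reaches from about 0.375 to 0.9 m from the base axis. Payload 3.1 kg.
Tool frame: the origin (TCP) lies midway between the tips of the shut fingers; the grasp point (between the pads) lies 19 mm behind it; z points along the fingers, y is the line along which they close (so a half turn about z gives the same grasp; the last joint's range is limited). The gripper opens to 87 mm and grips with 3 to 60 N. Pads are 19 mm wide; open, the fingers measure 117 mm over their backs; the gripper's body (75 mm by 190 mm) begins 51 mm behind the grasp point.
Start: joints at [-1.325, 0.527, 1.433, -0, 1.181, -0.178], TCP at [0.258, -0.569, 0.223] pointing down, gripper open.
Joint ranges: [-3.08, 3.08], [-0.75, 2.2], [0.22, 2.44], [-1.43, 4.57], [0, 2.65], [-2.85, 2.85]. Speed limits (rad/s): [2.79, 2.79, 3.14, 3.14, 3.14, 3.14].

## Interface

Orientations are given as a unit quaternion [x, y, z, w].
In Python, from rig import status, imaging, order gives the robot as it stands.
- The arm moves only by the tool arm_command, never from a script. Its argument "deltas" is one flat list of numbers, 5 for each row, row after row: the opening, from -1 (shut) to 1 (fully open), so that 0 is half open, then the shift along the tool's x, y, z in m, then the turn about the tool's z in rad. In form: [gripper, tx, ty, tz, roll, gripper, tx, ty, tz, roll, ...]. A call has 1 to 12 rows; each row shifts and turns the commanded pose from where the row before left it, along the tool's axes as they then stand; what a row does not reach is not made up. A row lasts 1/8 s, in which the tool goes at most 62.5 mm and 10.7 degrees, less where a joint would pass 70% of its speed; a pose out of reach is approached as far as the arm can. A call with a gripper value outside its range is refused whole. The fingers move at their own pace and stop on an object; "newtons" is the grip in N (left out, the last holds). Time passes only in rows, so rows that do not move let the fingers close. It gives the time, the measured TCP pose, the force, the opening and the grip force at its end, in the units of the state.
- status.get_obs(): the state, without advancing time (a new reading comes with each control period).
- imaging.camera(name): name is "scene" or "top"; returns (picture, depth): 400x640x3 uint8, red, green, blue; 400x640 float32, m along the optical axis (not along the pixel's ray), 0 where there is no reading.
- imaging.camera_params(name): a dict with "intrinsics" (3x3 intrinsics, pixels), "camera_from_world" (4x4, takes a point from world to camera coordinates). Camera axes: x right, y up, looking along -z (the intrinsics and any distortion apply to the point x, -y, -z); pixel columns grow to the right and rows downward; lengths in m; the calibration is good to about 2 mm. A picture is of the moment at which its call begins. camera_params takes no time and is no camera call.
- order.hand_in(): hands the job in; it is judged then, once.
The state is a dict: "time": time; "q": joint angles; "joint_velocities": joint speeds; "joint_torque": joint torques, N m; "position": TCP position; "tool_rot": TCP orientation; "ft_force": force on the tool from outside, world axes, zero at the start; "moment": the same for the moment, N m; "grip_width": finger opening in m; "grip_force": force on a finger pad.
Only numpy, scipy, OpenCV 4.12 (cv2) and the standard library are available. Lean on these libraries where they do the work, as an engineer would, in place of code of your own. Each camera call takes 0.05 s, during which the arm holds its last target. There are 200 camera calls.

## Working session

There is one attempt and no reset: what is moved stays moved. The work goes in short steps, Python scripts to look and compute and a tool call to move; the robot and the scene stay as the last step left them, time stands still between calls to the robot, and variables do not carry over. Pictures are saved under pics/ and viewed, at most 10 in all, crops included, and the job is handed in when it is done.

Besides the shell and the picture viewer there is one more tool, called after "Request:" in YAML: its name, and indented under it one key for each argument. arm_command: Moves the arm, as the interface text tells. Its arguments: {"type":"object","properties":{"deltas":{"type":"array"},"newtons":{"type":"number"}},"required":["deltas"]}

```bash
mkdir -p pics; cat > h.py <<'E'
import numpy as np, cv2
from rig import status, imaging, order
def cam(n):
    p,d=imaging.camera(n); c=imaging.camera_params(n)
    return p,d,np.array(c["intrinsics"]),np.array(c["camera_from_world"])
def cloud(d,K,T):
    v,u=np.mgrid[0:d.shape[0],0:d.shape[1]]
    x=(u-K[0,2])/K[0,0]*d; y=(v-K[1,2])/K[1,1]*d
    P=np.stack([x,-y,-d,np.ones_like(d)],-1)
    return (P@np.linalg.inv(T).T)[...,:3]
def proj(p,K,T):
    q=T@np.append(p,1); return K[0,0]*q[0]/-q[2]+K[0,2], K[1,1]*-q[1]/-q[2]+K[1,2]
def ray(u,v,z,K,T):
    Ti=np.linalg.inv(T); d=Ti[:3,:3]@np.array([(u-K[0,2])/K[0,0],-(v-K[1,2])/K[1,1],-1]); o=Ti[:3,3]
    return o+d*(z-o[2])/d[2]
E
python3 - <<'E'
from h import *
for n in("scene","top"):
    p,d,K,T=cam(n); cv2.imwrite(f"pics/{n}0.png",p[...,::-1]); np.savez(f"{n}0.npz",p=p,d=d,K=K,T=T)
    print(n,K.tolist(),np.linalg.inv(T).round(3).tolist(),(d>0).mean())
print(status.get_obs())
E
```

```text
scene [[435.519950657827, 0.0, 320.9058204633094], [0.0, 435.519950657827, 204.36583701667462], [0.0, 0.0, 1.0]] [[-0.887, 0.244, -0.392, -0.004], [-0.462, -0.426, 0.778, 1.029], [0.023, 0.871, 0.49, 0.686], [0.0, 0.0, 0.0, 1.0]] 0.96294140625
top [[481.70274292719876, 0.0, 324.870796522258], [0.0, 481.70274292719876, 202.12464256389188], [0.0, 0.0, 1.0]] [[0.002, 0.98, -0.2, 0.156], [-1.0, 0.001, -0.005, 0.075], [-0.005, 0.2, 0.98, 1.576], [0.0, 0.0, 0.0, 1.0]] 0.9960859375
{'time': 0.1, 'q': array([-1.32448680e+00,  5.28402767e-01,  1.43378844e+00, -1.44227952e-05,
        1.18137607e+00, -1.78531095e-01]), 'joint_velocities': array([ 9.94841470e-04, -1.34229110e-03, -2.95466937e-03,  7.36010306e-05,
        4.74941065e-04,  7.22845548e-06]), 'joint_torque': array([-6.93861966e-04, -4.40987921e+01, -1.77150196e+01,  6.35771616e-02,
        5.34599461e-02, -4.78286859e-05]), 'position': array([ 0.25745098, -0.56878507,  0.22164677]), 'tool_rot': array([ 9.77522458e-01,  2.10829004e-01, -4.01177194e-05, -9.86517843e-04]), 'ft_force': array([ 0.15627733,  0.57985949, -0.50552325]), 'moment': array([ 0.01590158,  0.01198485, -0.06640997]), 'grip_force': 0.0, 'grip_width': 0.08691479589113747}
```

View pics/scene0.png

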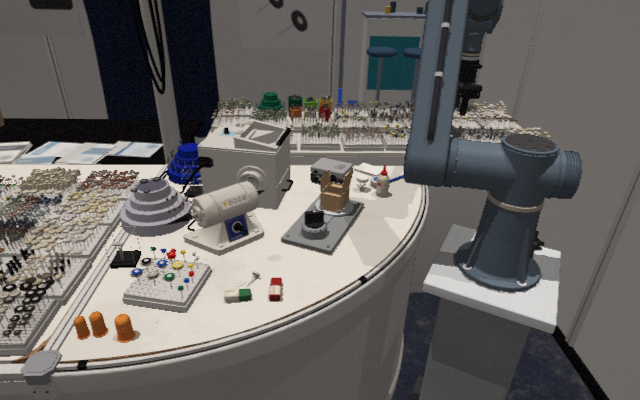

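View pics/top0.png

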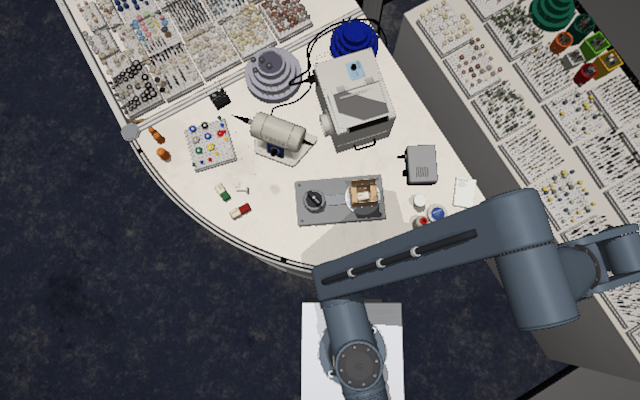

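The scene view shows the stand at about (325,222), the knob at (316,217) and the carton at (335,190). In the top view the stand spans (297–385, 176–225), with the knob at (314,201), the carton at (364,194), the bottle and tin at (420–437, 200–225), and the bars at (222–240, 190–212).

```bash
python3 - <<'E'
from h import *
a=np.load("top0.npz"); b=np.load("scene0.npz")
A=cv2.resize(a["p"][165:235,285:400],None,fx=5,fy=5,interpolation=cv2.INTER_CUBIC)
B=cv2.resize(b["p"][150:255,275:400],None,fx=5,fy=5,interpolation=cv2.INTER_CUBIC)[:,:625]
print(A.shape,B.shape)
cv2.imwrite("pics/tc.png",A[...,::-1]); cv2.imwrite("pics/sc.png",B[...,::-1])
K,T,d,p=a["K"],a["T"],a["d"],a["p"]
C=cloud(d,K,T)
# stand plate: height mask + colour
z=C[...,2]
m=((np.abs(z-0.017)<0.006)).astype(np.uint8)
m[:165]=0;m[235:]=0;m[:,:285]=0;m[:,395:]=0
m=cv2.morphologyEx(m,cv2.MORPH_OPEN,np.ones((3,3)))
cs,_=cv2.findContours(m,0,1); c=max(cs,key=cv2.contourArea)
P=np.array([ray(u,v,.017,K,T)[:2] for u,v in c[:,0]])
r=cv2.minAreaRect((P*1000).astype(np.float32)); print(r); 
print(z[180,300],z[240,340],z[200,364])
# high points
for lo,hi,nm in((.05,.1,'knob'),):
  mm=(z>lo)&(z<.16); mm[:165]=0;mm[235:]=0;mm[:,:285]=0
  k=mm.copy();k[:,335:]=0; print('knob',C[k].mean(0),k.sum(),C[k][:,2].max())
  k=mm.copy();k[:,:335]=0;k[:,395:]=0; print('carton',C[k].min(0),C[k].max(0),k.sum())
E
```

```text
(350, 575, 3) (525, 625, 3)
((479.358154296875, 75.14309692382812), (148.11695861816406, 211.51148986816406), 4.748027324676514)
-0.0021649506185621448 -0.003188544236016444 0.03019105217782836
knob [0.47409411 0.11979579 0.06658848] 234 0.0933362656911092
carton [ 0.44609363 -0.08226186  0.05002866] [0.52977781 0.00598106 0.15077306] 510
```

View pics/tc.png

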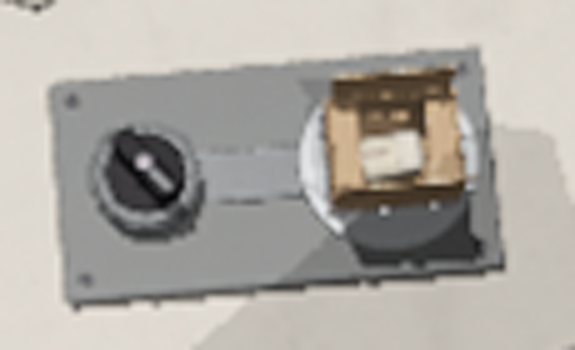

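View pics/sc.png

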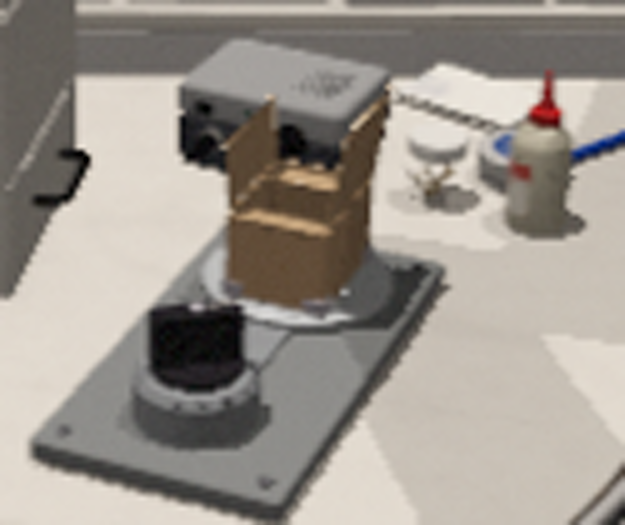

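The top crop shows the stand's corners at about (50,87), (478,48), (503,268) and (70,303), and the knob bar running from upper left to lower right, with its white line at the lower right (155,180). The scene crop shows both flaps upright: the far short one at (250,150) and the near long one at (365,140).

```bash
python3 - <<'E'
from h import *
a=np.load("top0.npz");K,T,d,p=a["K"],a["T"],a["d"],a["p"]; C=cloud(d,K,T)
pc=lambda x,y:((x+.5)/5-.5+285,(y+.5)/5-.5+165)
c=[ray(*pc(*q),.017,K,T)[:2] for q in((50,87),(478,48),(503,268),(70,303))]; c=np.array(c); print(c.round(4))
for i in range(4): print(np.linalg.norm(c[i]-c[(i+1)%4]).round(4))
ctr=c.mean(0); ydir=(c[0]+c[3]-c[1]-c[2]); th=np.arctan2(-ydir[0],ydir[1]); print('ctr',ctr,'yaw',th)
# refine: stand edges vs. gray colour mask
hsv=cv2.cvtColor(p,cv2.COLOR_RGB2HSV); 
R=np.array([[np.cos(th),-np.sin(th)],[np.sin(th),np.cos(th)]])
kn=ctr+R@[0,.085]; tt=ctr+R@[0,-.075]; print('knob',kn,'tt',tt)
# knob top centroid: dark pixels
k=(p.max(-1)<60); k[:185]=0;k[212:]=0;k[:,:302]=0;k[:,330:]=0
v,u=np.nonzero(k); print('dark centroid',u.mean(),v.mean(),ray(u.mean(),v.mean(),.065,K,T))
for nm,z in(('top0',.084),('scene0',.084)):
  b=np.load(nm+".npz");Kb,Tb=b["K"],b["T"]
  Cb=cloud(b["d"],Kb,Tb); L=(Cb[...,:2]-ctr)@R
  br=(Cb[...,2]>.086)&(np.abs(L[...,1]+.075)<.05)&(np.abs(L[...,0])<.09)&(Cb[...,2]<.18)
  x=L[...,0][br];y=L[...,1][br];zz=Cb[...,2][br]
  for s in(-1,1):
    q=(s*x>0)
    if q.sum(): print(nm,s,q.sum(),'x',np.percentile(x[q],[5,50,95]).round(3),'y',y[q].min().round(3),y[q].max().round(3),'z',zz[q].max().round(3), 'fit',np.polyfit(zz[q],x[q],1).round(3), 'top x',x[q][zz[q]>zz[q].max()-.01].mean().round(3))
# walls & knob from scene cloud
  kk=(np.abs(L[...,1]-.085)<.045)&(np.abs(L[...,0])<.045)&(Cb[...,2]>.058)&(Cb[...,2]<.1)
  print(nm,'knob L',L[kk].mean(0).round(4),Cb[kk][:,2].max())
  # bystanders heights
E
```

```text
[[ 0.5434  0.1849]
 [ 0.5704 -0.1009]
 [ 0.4214 -0.1141]
 [ 0.3979  0.1697]]
0.287
0.1496
0.2847
0.1463
ctr [0.4832851  0.03489248] yaw 0.08842917672957618
knob [0.47577841 0.11956036] tt [ 0.48990865 -0.03981447]
dark centroid 314.3138686131387 199.37226277372264 [0.47420319 0.11743529 0.065     ]
top0 -1 49 x [-0.04  -0.038 -0.033] y -0.114 -0.033 z 0.151 fit [-0.123 -0.022] top x -0.04
top0 1 109 x [0.032 0.034 0.036] y -0.112 -0.036 z 0.13 fit [0.067 0.027] top x 0.035
top0 knob L [-0.0019  0.0872] 0.0933362656911092
scene0 -1 137 x [-0.041 -0.037 -0.033] y -0.115 -0.03 z 0.148 fit [-0.132 -0.022] top x -0.04
scene0 1 132 x [0.031 0.033 0.035] y -0.111 -0.031 z 0.128 fit [0.069 0.025] top x 0.034
scene0 knob L [-0.0018  0.0925] 0.08996367125874616
```

```bash
python3 - <<'E'
from h import *
b=np.load("scene0.npz");C=cloud(b["d"],b["K"],b["T"])
a=np.load("top0.npz");A=cloud(a["d"],a["K"],a["T"])
P=np.vstack([C.reshape(-1,3)[b["d"].ravel()>0],A.reshape(-1,3)[a["d"].ravel()>0]])
# max-height grid
for x0 in np.arange(.35,.76,.05):
  r=[]
  for y0 in np.arange(-.4,.31,.05):
    m=(P[:,0]>=x0)&(P[:,0]<x0+.05)&(P[:,1]>=y0)&(P[:,1]<y0+.05)&(P[:,2]<.6)
    r.append(int(1000*np.percentile(P[m,2],98)) if m.sum()>2 else -9)
  print(round(x0,2),r)
E
```

```text
0.35 [11, 9, 2, 92, 38, 5, 6, 5, 6, 5, 8, 13, 5, 6, 5]
0.4 [2, 29, 30, 103, 22, 19, 28, 144, 24, 23, 49, 21, 5, 5, 17]
0.45 [16, 20, 28, 53, 6, 21, 143, 121, 81, 55, 89, 47, 6, 5, 19]
0.5 [16, 11, 66, 66, 64, 19, 124, 125, 108, 25, 53, 22, 6, 7, 18]
0.55 [13, 7, 68, 69, 65, 10, 21, 20, 19, 18, 6, 15, 12, 5, 6]
0.6 [5, 8, 68, 68, 65, 7, 6, 48, 211, 113, 113, 147, 140, 125, 25]
0.65 [0, 6, 65, 66, 61, 211, 221, 220, 218, 209, 110, 154, 154, 152, 145]
0.7 [-9, 7, 6, 6, 6, 217, 213, 203, 219, 226, 125, 137, 150, 152, 150]
0.75 [-9, -9, 7, 6, 6, 224, 228, 232, 234, 231, 146, 6, 7, 25, 24]
```

Request:
arm_command:
  deltas: [-1,0,0,0,0.112,-1,0,0,0,0.112,-1,0,0,0,0.112,-1,0,0,0,0]
  newtons: 30

```text
time: 0.6
position: [0.2575, -0.5691, 0.2221]
tool_rot: [0.999, 0.045, -0.0, -0.001]
ft_force: [1.0, 0.0, 0.3]
grip_width: 0.055
grip_force: 0.0
```

Request:
arm_command:
  deltas: [-1,0.028,-0.042,0,0,-1,0.028,-0.042,0,0,-1,0.028,-0.042,0,0,-1,0.028,-0.042,0,0,-1,0.028,-0.042,0,0,-1,0.028,-0.042,0,0,-1,0.028,-0.042,0,0,-1,0.028,-0.042,0,0,-1,0.028,-0.042,0,0,-1,0.028,-0.042,0,0,-1,0.028,-0.042,0,0,-1,0.028,-0.044,0,0]

```text
time: 2.1
position: [0.5481, -0.0342, 0.2225]
tool_rot: [0.999, 0.045, 0.0, 0.0]
ft_force: [1.1, -0.9, -0.4]
grip_width: 0.0003
grip_force: 0.0
```

Request:
arm_command:
  deltas: [-1,0,0,0,0,-1,0,0,0,0,-1,0,0,0,0]

```text
time: 2.48
position: [0.5468, -0.0368, 0.2224]
tool_rot: [0.999, 0.044, -0.0, 0.0]
ft_force: [0.6, -0.3, 0.6]
grip_width: 0.0007
grip_force: 0.0
```

```bash
cat >> h.py <<'E'
ctr=np.array([.4833,.0349]); th=.09
R=np.array([[np.cos(th),-np.sin(th)],[np.sin(th),np.cos(th)]])
def st():
    o=status.get_obs(); s=(np.array(o["position"][:2])-ctr)@R; q=o["tool_rot"]
    print('t',round(o["time"],2),'stand xy',s.round(4),'z',round(o["position"][2],4),'psi',round(2*np.arctan2(q[1],q[0]),4),'F',np.round(o["ft_force"],1),'M',np.round(o["moment"],3),'q6',round(o["q"][5],2),'grip',round(o["grip_width"],4),round(o["grip_force"],1))
def see():
    for nm in("top","scene"):
        p,d,K,T=cam(nm); C=cloud(d,K,T); L=(C[...,:2]-ctr)@R; z=C[...,2]
        m=(np.abs(L[...,1]+.075)<.05)&(np.abs(L[...,0])<.09)&(z>.075)&(z<.17)
        brown=(p[...,0].astype(int)-p[...,2]>25)&m
        print(nm,brown.sum()); 
        for lo in np.arange(.075,.155,.01):
            q=brown&(z>=lo)&(z<lo+.01)
            if q.sum()>3: print('  z',round(lo,3),q.sum(),np.percentile(L[...,0][q],[2,25,50,75,98]).round(3))
        cv2.imwrite(f"pics/{nm}_{int(status.get_obs()['time']*100)}.png",cv2.resize(p[150:255,275:400] if nm=="scene" else p[165:235,285:400],None,fx=5,fy=5)[...,::-1])
E
python3 -c "
from h import *
st()"
```

```text
t 2.48 stand xy [ 0.0568 -0.0771] z 0.2224 psi 0.0876 F [ 0.6 -0.3  0.6] M [-0.024  0.063  0.051] q6 1.21 grip 0.0007 0.0
```

Request:
arm_command:
  deltas: [-1,0,0,0.027,0,-1,0,0,0.027,0,-1,0,0,0.026,0,-1,0,0,0.026,0,-1,0,0,0,0,-1,-0.008,0,0,0,-1,-0.008,0,0,0,-1,-0.006,0,0.001,0,-1,-0.006,0,0.001,0,-1,-0.004,0,0.0025,0,-1,-0.0045,0,0.0025,0]

```text
time: 3.85
position: [0.5109, -0.0388, 0.1094]
tool_rot: [0.999, 0.044, 0.0, -0.0]
ft_force: [0.6, -1.6, 0.4]
grip_width: 0.0002
grip_force: 0.2
```

Request:
arm_command:
  deltas: [-1,-0.003,0,0.0035,0,-1,-0.0035,0,0.004,0,-1,-0.002,0,0.0045,0,-1,-0.0025,0,0.0045,0,-1,-0.001,0,0.0045,0,-1,-0.0005,0,0.004,0,-1,0,0,0,0,-1,0,0,0,0]

```text
time: 4.85
position: [0.4987, -0.04, 0.0845]
tool_rot: [0.999, 0.044, 0.0, -0.0]
ft_force: [0.4, -0.5, 0.4]
grip_width: 0.0007
grip_force: 0.0
```

```bash
python3 -c "
from h import *
st();see()"; ls pics
```

```text
t 4.85 stand xy [ 0.0086 -0.0759] z 0.0845 psi 0.0888 F [ 0.4 -0.5  0.4] M [ 0.03   0.039 -0.07 ] q6 1.18 grip 0.0007 0.0
top 0
scene 338
  z 0.075 182 [-0.033 -0.011 -0.002  0.015  0.03 ]
  z 0.085 32 [-0.035 -0.034 -0.033 -0.006  0.023]
  z 0.095 23 [-0.036 -0.036 -0.035 -0.035 -0.005]
  z 0.105 23 [-0.037 -0.037 -0.036 -0.036 -0.035]
  z 0.115 24 [-0.039 -0.038 -0.038 -0.037 -0.036]
  z 0.125 19 [-0.04  -0.04  -0.039 -0.039 -0.038]
  z 0.135 25 [-0.041 -0.041 -0.04  -0.04  -0.039]
  z 0.145 5 [-0.041 -0.041 -0.041 -0.04  -0.04 ]
sc.png
scene0.png
scene_495.png
tc.png
top0.png
top_490.png
```

Request:
arm_command:
  deltas: [-1,0,0,0.0015,0,-1,0,0,0,0,-1,0,0,0,0]

```text
time: 5.32
position: [0.4989, -0.04, 0.0833]
tool_rot: [0.999, 0.044, 0.0, 0.0]
ft_force: [0.2, 0.2, 4.0]
grip_width: 0.0006
grip_force: 1.9
```

View pics/scene_495.png

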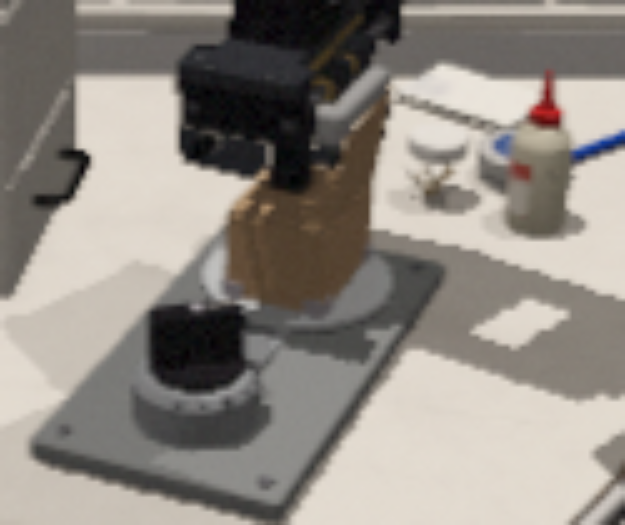

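The picture shows the fingertip pressing the short flap flat, with the long flap still standing at (365,160). The 4 N reading confirms it is seated, so I'll go over to the near side for the long flap.

Request:
arm_command:
  deltas: [-1,0,0,-0.022,0,-1,0,0,-0.022,0,-1,0,0,-0.022,0,-1,0,0,-0.022,0,-1,-0.02,0,0,0,-1,-0.02,0,0,0,-1,-0.02,0,0,0,-1,-0.02,0,0,0,-1,0,0,0,0,-1,0,0,0.02,0,-1,0,0,0.02,0,-1,0,0,0,0]

```text
time: 6.82
position: [0.4191, -0.0469, 0.1301]
tool_rot: [0.999, 0.044, -0.001, -0.0]
ft_force: [0.7, 0.4, 0.3]
grip_width: 0.0007
grip_force: 0.0
```

```bash
python3 -c "
from h import *
st();see()"
```

```text
t 6.83 stand xy [-0.0713 -0.0757] z 0.1301 psi 0.0888 F [0.7 0.4 0.3] M [ 0.03   0.03  -0.012] q6 1.1 grip 0.0007 0.0
top 12
  z 0.075 12 [0.015 0.018 0.023 0.029 0.032]
scene 387
  z 0.075 241 [-0.032 -0.008  0.004  0.017  0.03 ]
  z 0.085 27 [-0.036 -0.034 -0.034 -0.033  0.023]
  z 0.095 24 [-0.036 -0.036 -0.035 -0.035 -0.034]
  z 0.105 19 [-0.038 -0.036 -0.036 -0.035 -0.035]
  z 0.115 23 [-0.039 -0.038 -0.038 -0.038 -0.037]
  z 0.125 23 [-0.04  -0.039 -0.039 -0.039 -0.037]
  z 0.135 25 [-0.041 -0.041 -0.04  -0.04  -0.039]
  z 0.145 5 [-0.042 -0.042 -0.042 -0.04  -0.039]
```

Request:
arm_command:
  deltas: [-1,0.01,0,0,0,-1,0.01,0,0,0,-1,0.01,0,0,0,-1,0.008,0,0.001,0,-1,0.008,0,0.001,0,-1,0.006,0,0.003,0,-1,0.006,0,0.004,0,-1,0.0045,0,0.005,0,-1,0.0045,0,0.005,0,-1,0.003,0,0.006,0,-1,0.003,0,0.006,0]

```text
time: 8.3
position: [0.4917, -0.0405, 0.0996]
tool_rot: [0.999, 0.044, -0.0, -0.0]
ft_force: [0.8, 0.8, 0.4]
grip_width: 0.0001
grip_force: 0.1
```

Request:
arm_command:
  deltas: [-1,0.001,0,0.0065,0,-1,0.001,0,0.0065,0,-1,0,0,0.001,0,-1,0,0,0,0,-1,0,0,0,0]

```text
time: 8.93
position: [0.4936, -0.0404, 0.0861]
tool_rot: [0.999, 0.044, 0.0, 0.0]
ft_force: [0.2, -0.3, -0.8]
grip_width: 0.0006
grip_force: 0.0
```

```bash
python3 -c "
from h import *
st();see()"
```

```text
t 8.93 stand xy [ 0.0034 -0.0759] z 0.0861 psi 0.0888 F [ 0.2 -0.3 -0.8] M [ 0.035  0.01  -0.028] q6 1.17 grip 0.0006 0.0
top 0
scene 277
  z 0.075 148 [-0.033 -0.027 -0.008  0.013  0.03 ]
  z 0.085 124 [-0.032 -0.021 -0.012  0.007  0.026]
```

Request:
arm_command:
  deltas: [-1,0,0,0.001,0,-1,0,0,0.0005,0,-1,0,0,0,0,-1,0,0,0,0]

```text
time: 9.52
position: [0.4937, -0.0404, 0.0855]
tool_rot: [0.999, 0.044, 0.0, 0.0]
ft_force: [-1.2, -0.1, 8.6]
grip_width: 0.0004
grip_force: 4.2
```

Request:
arm_command:
  deltas: [-1,0,0,-0.02,0,-1,0,0,-0.03,0,-1,0,0,-0.034,0,0,0,0,0,0,0,0,0,0,0]

```text
time: 10.15
position: [0.493, -0.0402, 0.1681]
tool_rot: [0.999, 0.044, -0.0, -0.0]
ft_force: [-0.3, 0.2, -0.8]
grip_width: 0.0132
grip_force: 0.0
```

```bash
python3 - <<'E'
from h import *
st();see()
for nm in("top0","scene0"):
  b=np.load(nm+".npz");K,T,p=b["K"],b["T"],b["p"];C=cloud(b["d"],K,T); L=(C[...,:2]-ctr)@R
  z=C[...,2]
  m=(np.abs(L[...,1]-.085)<.045)&(np.abs(L[...,0])<.04)&(z>.081)&(z<.1)
  u,s,vt=np.linalg.svd(L[m]-L[m].mean(0),full_matrices=False)
  print(nm,m.sum(),L[m].mean(0).round(4),L[m].min(0),L[m].max(0),'ang',np.degrees(np.arctan2(vt[0,1],vt[0,0])),np.median(z[m]))
  # stand corner check: project
  for q in((.075,.145),(.075,-.145),(-.075,-.145),(-.075,.145)):
    w=ctr+R@q; print(np.round(proj([*w,.017],K,T),1),end=' ')
  w=ctr+R@[0,.085]; print('knob top',np.round(proj([*w,.087],K,T),1))
E
```

```text
t 10.15 stand xy [ 0.0029 -0.0757] z 0.1681 psi 0.0888 F [-0.3  0.2 -0.8] M [ 0.005  0.036 -0.054] q6 1.17 grip 0.0132 0.0
top 0
scene 334
  z 0.075 156 [-0.032 -0.023 -0.002  0.013  0.028]
  z 0.085 178 [-0.032 -0.018 -0.004  0.013  0.028]
top0 72 [0.0003 0.0865] [-0.021927    0.06879926] [0.02246789 0.10449773] ang -144.79249839019369 0.08677075729989325
[294.3 181.6] [380.8 174. ] [385.9 218.1] [297.7 225.9] knob top [313.5 197.5]
scene0 85 [-0.0015  0.0905] [-0.02420368  0.07184327] [0.02312527 0.10723634] ang -148.549793317438 0.08598001488937168
[280.  237.1] [320.1 192.5] [363.7 201.7] [330.7 250.1] knob top [313.9 210.9]
```

Request:
arm_command:
  deltas: [0,-0.003,-0.041,0,0,0,0,-0.04,0,0,0,0,-0.04,0,0,0,0,-0.04,0,0,0,0,0,0,-0.157,0,0,0,0,-0.157,0,0,0,0,-0.157,0,0,0,0,-0.157,0,0,0,0.03,0,0,0,0,0.03,0,0,0,0,0,0,0,0,0,0,0]

```text
time: 11.75
position: [0.4765, 0.1197, 0.1085]
tool_rot: [0.936, 0.351, -0.0, -0.0]
ft_force: [0.0, 0.5, -0.0]
grip_width: 0.044
grip_force: 0.0
```

```bash
python3 -c "
from h import *
st()
p,d,K,T=cam('scene'); cv2.imwrite('pics/k1.png',cv2.resize(p[150:255,275:400],None,fx=5,fy=5,interpolation=2)[...,::-1])"
```

```text
t 11.75 stand xy [0.0008 0.0851] z 0.1085 psi 0.7167 F [ 0.   0.5 -0. ] M [-0.084  0.012 -0.052] q6 0.87 grip 0.044 0.0
```

View pics/k1.png

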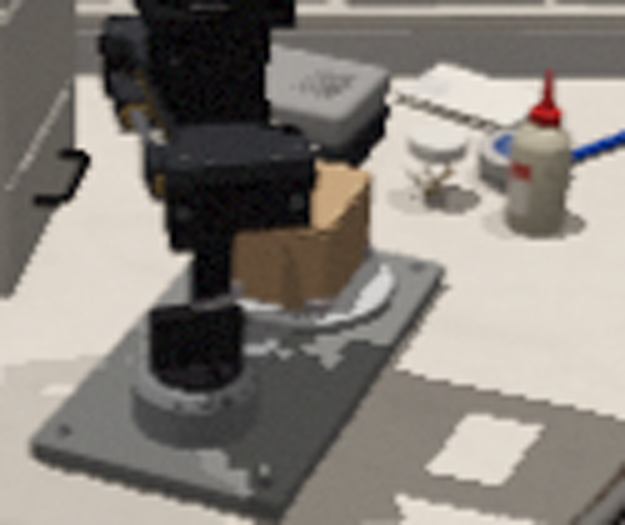

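The carton is shut (flat top at (335,195)) and the fingers are over the knob bar at (200,320). Next I descend and grip.

Request:
arm_command:
  deltas: [0,0,0,0.016,0,0,0,0,0.016,0,0,0,0,0.015,0,0,0,0,0,0,-1,0,0,0,0,-1,0,0,0,0,-1,0,0,0,0,-1,0,0,0,0]
  newtons: 30

```text
time: 12.8
position: [0.476, 0.1203, 0.0619]
tool_rot: [0.937, 0.35, -0.0, -0.001]
ft_force: [-0.6, 3.0, 2.1]
grip_width: 0.0159
grip_force: 30.0
```

```bash
python3 -c "
from h import *
st()"
```

```text
t 12.8 stand xy [0.0004 0.0857] z 0.0619 psi 0.7159 F [-0.6  3.   2.1] M [0.617 0.201 0.007] q6 0.87 grip 0.0159 30.0
```

Request:
arm_command:
  deltas: [-1,0,0,0,0.07,-1,0,0,0,0.07,-1,0,0,0,0.07,-1,0,0,0,0.07,-1,0,0,0,0.07,-1,0,0,0,0.069,-1,0,0,0,0]
  newtons: 45

```text
time: 13.68
position: [0.4758, 0.1205, 0.0619]
tool_rot: [0.989, 0.148, -0.0, -0.001]
ft_force: [-2.9, 5.3, 4.0]
grip_width: 0.0158
grip_force: 45.0
```

```bash
python3 -c "
from h import *
st()"
```

```text
t 13.68 stand xy [0.0002 0.0859] z 0.0619 psi 0.298 F [-2.9  5.3  4. ] M [ 0.929  0.269 -0.025] q6 1.29 grip 0.0158 45.0
```

One click done, with almost no residual torque about the vertical axis. Two more clicks, slowly.

Request:
arm_command:
  deltas: [-1,0,0,0,0.08,-1,0,0,0,0.08,-1,0,0,0,0.08,-1,0,0,0,0.08,-1,0,0,0,0.08,-1,0,0,0,0.08,-1,0,0,0,0.08,-1,0,0,0,0.08,-1,0,0,0,0.08,-1,0,0,0,0.08,-1,0,0,0,0.038,-1,0,0,0,0]

```text
time: 15.18
position: [0.4759, 0.121, 0.0619]
tool_rot: [0.964, -0.267, -0.0, -0.001]
ft_force: [-1.9, 8.1, 4.2]
grip_width: 0.0161
grip_force: 45.0
```

Request:
arm_command:
  deltas: [-1,0,0,0,0,-1,0,0,0,0,-1,0,0,0,0,-1,0,0,0,0]

```text
time: 15.68
position: [0.4759, 0.121, 0.0619]
tool_rot: [0.964, -0.267, -0.0, -0.001]
ft_force: [-1.4, 7.4, 4.0]
grip_width: 0.0154
grip_force: 45.0
```

```bash
python3 -c "
from h import *
st()
p,d,K,T=cam('scene'); cv2.imwrite('pics/k2.png',cv2.resize(p[150:255,275:400],None,fx=5,fy=5,interpolation=2)[...,::-1])"
```

```text
t 15.68 stand xy [0.0004 0.0864] z 0.0619 psi -0.5399 F [-1.4  7.4  4. ] M [ 1.355  0.242 -0.006] q6 2.13 grip 0.0154 45.0
```

View pics/k2.png

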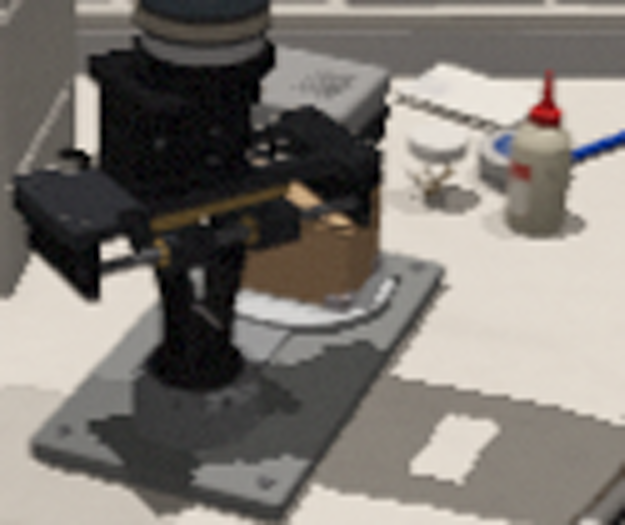

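The picture shows the carton turned a quarter, with its wider face to the camera and the lid flat. The fingers still grip the knob, the tool has turned 1.256 rad, and the torque about the vertical axis is near zero.

```bash
python3 -c "
from h import *
print(order.hand_in())"
```

```text
the job is handed in; nothing more can be done
None
```

I folded the short flap flat, then the long flap over it, and turned the knob clockwise to the third stop, where the gripper still holds it at 45 N; the job is handed in, and no verdict came back.

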